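# Take the square test bar out of the conditioning block and load it in the vice

### The arm

A 6-joint arm with a two-finger parallel gripper is mounted at the origin on a cart in front of the work surface, level with it; the furniture and walls round the work are solid. World frame = base frame: x ahead of the robot, y to its left, z up, the work surface at z = 0. Lengths are in m, angles in rad, forces in N, time in s.
With the tool pointing down it reaches from about 0.425 to 0.95 m from the base axis. Payload 3.5 kg.
Tool frame: the origin (TCP) lies at the very end of the fingers, on their centre line; the grasp point (between the pads) lies ctrl.grip_point_offset behind it (ctrl.grip_point_offset is the distance from the TCP to the grasp point, in m); z points along the fingers, y is the direction in which the jaws open and shut (so a half turn about z gives the same grasp; the last joint's range is limited). The gripper opens to 85 mm and grips with 20 to 120 N. Pads are 22 mm wide; open, the fingers measure 114 mm over their backs; the gripper's body (76 mm by 85 mm) begins 54 mm behind the grasp point. The pads swing forward as they close: fully open they stand 13 mm farther back than shut.
Start: joints at [-1.343, 0.286, 1.577, -0, 1.279, -0.15], TCP at [0.249, -0.627, 0.231] pointing down, gripper open.
Joint ranges: [-2.77, 2.77], [-0.9, 2.22], [0.21, 2.48], [-1.53, 4.67], [0.24, 2.81], [-2.84, 2.84]. Speed limits (rad/s): [2.79, 2.79, 3.14, 3.14, 3.14, 3.14].

### API

Orientations are given as a unit quaternion [x, y, z, w].
In Python, from plant import ctrl gives the robot as it stands.
- The arm moves only by the tool servo_tool, never from a script. Its argument "increments" is a list of rows, each a list of 5 numbers: the opening, from 0 (shut) to 1 (fully open), then the shift along the world's x, y, z in units of 40 mm (1.0 is 40 mm), then the turn about the world's z in units of 5 degrees (1.0 is 5 degrees). A call has exactly 10 rows; each row is the pose to reach, as a shift and turn from the pose measured when the call began; what a row does not reach only later rows make up. A row lasts 1/12 s, in which the tool goes at most 41.7 mm and 7.16 degrees, less where a joint would pass 70% of its speed; a pose out of reach is approached as far as the arm can. A call with a gripper value outside its range is refused whole. The fingers move at their own pace and stop on an object; "grip_force" is the grip in N (left out, the last holds). Time passes only in rows, so rows that repeat a pose let the fingers close, or fill a call up. It gives the time, the measured TCP pose, the force and the opening at its end, in the units of the state.
- ctrl.get_state(): the state, without advancing time (a new reading comes with each control period).
- ctrl.read_camera(name): name is "scene" or "top" or "wrist"; returns a dict with "frame" (420x560x3 uint8, red, green, blue), "K" (3x3 intrinsics, pixels), "extrinsics" (4x4, takes a point from camera to world coordinates). Camera axes: x right, y down, z forward; pixel columns grow to the right and rows downward; lengths in m; the calibration is good to about 2 mm. The wrist camera is an equidistant fisheye: a pixel r from the principal point sees the ray r / f radians off the axis. A picture is of the moment at which its call begins. There is no depth.
- ctrl.sign_off(): hands the job in, once; it reports no verdict.
Trained networks look in a picture, given as the dict that the camera call returned (one of the last four; its "shot" number tells which), for a name from the list of things; names that differ only in an ending like _2 or _b are one class to them, and where a whole thing is asked for, a point or a joint stands for the part that bears it (a point fixed in the world has none). Each returns a list of dicts, best first, with "conf" (0 to 1); they miss things now and then, are a little off and sometimes report something else, mostly with a low value. They report only what shows in the picture. A call takes as long as a camera call.
- ctrl.masks_of(picture, query): "region" (420x560 bool, what is visible of it) and "extent" ([left, top, right, bottom] in pixels, round what is visible of it).
- ctrl.landmark_of(picture, query): "centre" ([row, column] in pixels: a listed point, or the origin of a listed thing).
The state is a dict: "time": time; "qpos": joint angles; "dq": joint speeds; "joint_efforts": joint torques, N m; "eef_pos": TCP position; "tcp_rot": TCP orientation; "contact_force": force on the tool from outside, world axes, zero at the start; "wrist_torque": the same for the moment, N m; "opening": opening from 0.0 (shut) to 1.0 (fully open).
Only numpy, scipy, OpenCV 4.12 (cv2) and the standard library are available. Lean on these libraries where they do the work, as an engineer would, in place of code of your own. Each camera call takes 0.05 s, during which the arm holds its last target. There are 200 camera calls.

### The job

Lift the square steel test bar straight up out of its well in the aluminium block, lay it down on its side on the bench top and let go of it. Then take it up again lying and lay it in the open vice, flat on both guideways and square between the two jaws, with its ends sticking out about equally on both sides. Leave the two round bars in their wells.

Things in the scene. Friction and masses are not known exactly. Their poses are not given: they have to be found in the camera images.
- test_bar: the square test bar, bare steel, 15 x 15 mm in section, 60 mm long, 0.07 to 0.15 kg, loose; origin at its centre, z along its length, x and y square to its side faces. At the start it stands upright in one of the block's three wells (two hold round bars), side faces parallel to the block's x and y
- block: aluminium conditioning block, fixed, 66 (x) x 158 (y) x 74 (z) mm; origin at the centre of its underside. Three snug square wells, 17 x 17 mm, in a row at x = 0, y = -48, 0, +48 mm; floors at z = 10 mm, mouths at z = 48 mm. A bar stands in each and reaches to z = 70 mm, 4 mm below the block's top; 22 mm of it is free above the mouth
- block_slot (a point): centre of the mouth of the block's middle well, axes as the block's. Across every well runs a milled finger slot along x, open at both ends, 34 mm wide (y), floor level with the mouth; between and outside the slots stand lands 14 mm thick (y), 26 mm high. So a bar can be pinched only on its two faces that look along x, by fingers coming straight down into the slot
- round_bar0: a round steel bar, 15 mm in diameter and 60 mm long, upright in another well of the block; origin at its centre, z along its length
- round_bar1: a second round steel bar, the same
- vice: small grey steel toolmaker's vice, fixed, 41 (x) x 132 (y) x 52 (z) mm; origin at its underside. The jaws are 40 mm wide (x from -20 to 20 mm) and open along y: face of the fixed jaw at y = +39.7 mm (top at z = 43 mm), face of the sliding jaw at y = 27.6 mm minus vice_jaw (top at z = 42 mm). The screw's knob, at the -y end, moves out with the jaw
- vice_bed (a point): on the vice's guideways, at the foot of the fixed jaw's face in the middle of its width (vice x = 0, y = 39.7, z = 16.6 mm; axes as the vice's). The two guideways, level tops, run along y at x = 10 to 20 and -20 to -10 mm. The bar is to lie on both, its length along x, its centre 7.5 mm above this point, anywhere between the jaws, 10 mm sticking out at each side
- vice_jaw (a joint): opening of the sliding jaw in m: the jaws stand 12.1 mm apart at 0 and 38.1 mm apart at 0.026; at the start it stands between 0.010 and 0.014 (22 to 26 mm apart). It stays where it is, with 3 N of friction. Beside the bar there is no room for fingers between the jaws: it can be held there only by its two ends, which stick out

How it is judged:
On the way, in this order (a step that is already met when the one before it is completed fails the run):
1. the square bar is lifted out of its well upright, clear of the well's mouth (z of test_bar in the frame of block above 0.08 m and angle between test_bar's own z axis and vertical below 0.2 rad), for 0.1 s.
2. the square bar lies on its side on the bench top, let go and at rest (height (world z) of test_bar below 0.0105 m and angle between test_bar's own z axis and vertical between 1.45 and 1.69 rad and contact force between test_bar and the fingers below 0.1 N and linear speed of test_bar below 0.02 m/s), for 0.2 s.
At the end, for the whole second after the job is handed in: the square bar lies let go and at rest between the vice's jaws, flat on both guideways (height within 2 mm, level within 4 degrees, square across the jaws within 14 degrees), its middle within 6 mm of the middle of the jaws' width; both round bars stand in their wells (x of test_bar in the frame of vice between -0.006 and 0.006 m and z of test_bar in the frame of vice between 0.0221 and 0.0261 m and y of test_bar in the frame of vice between 0 and 0.04 m and angle between test_bar's own z axis and vertical between 1.5 and 1.64 rad and angle between the z axis of test_bar and the x axis of vice, either way round below 0.25 rad and linear speed of test_bar below 0.01 m/s and z of each of round_bar0, round_bar1 in the frame of block below 0.045 m and angle between each of round_bar0, round_bar1's own z axis and vertical below 0.2 rad); the robot touches nothing.
It fails at once if a round bar is pulled out of its well (z of any of round_bar0, round_bar1 in the frame of block above 0.055 m).
It also fails if it takes over 58 s, if anything falls off the work surface, if the arm or the gripper's body presses on something with over 40 N, if the wrist force passes 120 N, or if a joint passes its speed limit or range.

## Working session

There is one attempt and no reset: what is moved stays moved. The work goes in short steps, Python scripts to look and compute and a tool call to move; the robot and the scene stay as the last step left them, time stands still between calls to the robot, and variables do not carry over. Pictures are saved under pics/ and viewed, about 8 in all and at most 12, crops included, and the job is handed in when it is done.

Besides the shell and the picture viewer there is one more tool, called after "Call:" as name(argument=value, ...), one argument or row to a line, values as JSON. servo_tool: Moves the arm, as the interface text tells. Its arguments: {"type":"object","properties":{"increments":{"type":"array"},"grip_force":{"type":"number"}},"required":["increments"]}

```bash
ls; mkdir -p pics; cat > h.py <<'E'
import numpy as np, cv2
from plant import ctrl
def proj_ray(p,rc,fish=False):
    K=p["K"];E=p["extrinsics"];r,c=rc
    x=(c-K[0,2])/K[0,0];y=(r-K[1,2])/K[1,1]
    if fish:
        t=np.hypot(x,y); d=np.array([x/t*np.sin(t),y/t*np.sin(t),np.cos(t)]) if t>1e-9 else np.array([0,0,1.])
    else: d=np.array([x,y,1.])
    return E[:3,3],E[:3,:3]@d
def at_z(p,rc,z,fish=False):
    o,d=proj_ray(p,rc,fish); return o+d*(z-o[2])/d[2]
def pix(p,X,fish=False):
    E=p["extrinsics"];K=p["K"];v=E[:3,:3].T@(np.asarray(X,float)-E[:3,3])
    if fish:
        t=np.arctan2(np.hypot(v[0],v[1]),v[2]);q=v[:2]/max(np.hypot(v[0],v[1]),1e-9)*t
    else: q=v[:2]/v[2]
    return np.array([K[1,1]*q[1]+K[1,2],K[0,0]*q[0]+K[0,2]])
def save(p,n): cv2.imwrite("pics/"+n,p["frame"][:,:,::-1])
E
python3 - <<'E'
from h import *
np.set_printoptions(precision=4,suppress=True)
s=ctrl.get_state();print(s["time"],s["eef_pos"],s["tcp_rot"],s["opening"],ctrl.grip_point_offset)
im=[]
for n in("top","scene"):
    p=ctrl.read_camera(n);im.append(p["frame"]);save(p,n+"0.png")
    print(n,p["K"][0,0],p["extrinsics"])
    for q in("test_bar","block","block_slot","round_bar0","vice","vice_bed"):
        m=ctrl.masks_of(p,q) if q not in("block_slot","vice_bed") else []
        l=ctrl.landmark_of(p,q)
        z={"test_bar":.07,"block":0,"block_slot":.048,"round_bar0":.04,"vice":0,"vice_bed":.0166}[q]
        print(q,[(round(a["conf"],2),np.round(a["extent"])) for a in m[:3]],[(round(a["conf"],2),np.round(a["centre"],1),at_z(p,a["centre"],z)[:2]) for a in l[:3]])
E
```

```text
pics
0.0 [ 0.2489 -0.6267  0.2299] [ 0.9822  0.1878 -0.0001 -0.0012] 1.0004726383474427 0.0187
top 408.0626410514269 [[-0.0246 -0.999   0.0384  0.5127]
 [-0.9995  0.0239 -0.0185  0.0505]
 [ 0.0175 -0.0388 -0.9991  0.9124]
 [ 0.      0.      0.      1.    ]]
test_bar [(0.4, array([157., 224., 170., 230.]))] [(0.57, array([226.9, 167.2]), array([0.5222, 0.2681]))]
block [] [(0.66, array([226.4, 191.3]), array([0.5228, 0.2327]))]
block_slot [] [(0.86, array([231.8, 187. ]), array([0.5111, 0.2324]))]
round_bar0 [(0.58, array([209., 229., 215., 237.])), (0.57, array([184., 224., 194., 231.]))] [(0.45, array([228.2, 212. ]), array([0.5174, 0.1809])), (0.43, array([226.6, 188.3]), array([0.522 , 0.2311]))]
vice [(0.82, array([340., 191., 410., 209.]))] [(0.68, array([200.7, 371.2]), array([ 0.5707, -0.1713]))]
vice_bed [] [(0.85, array([197.8, 357.1]), array([ 0.5768, -0.1362]))]
scene 469.40910190023635 [[-0.5706 -0.6456  0.5075  0.1203]
 [-0.8212  0.4443 -0.3581  0.3217]
 [ 0.0057 -0.6211 -0.7837  0.7247]
 [ 0.      0.      0.      1.    ]]
test_bar [(0.46, array([140., 288., 152., 307.]))] [(0.67, array([291.3, 173.4]), array([0.5008, 0.2324])), (0.46, array([303.8, 147.3]), array([0.5042, 0.2757]))]
block [(0.66, array([326., 155., 368., 188.])), (0.64, array([119., 249., 228., 336.]))] [(0.93, array([299.7, 179.1]), array([0.5214, 0.2224]))]
block_slot [] [(0.75, array([290.9, 173.4]), array([0.5142, 0.229 ]))]
round_bar0 [(0.74, array([120., 252., 231., 336.])), (0.47, array([198., 268., 206., 285.]))] [(0.65, array([279.1, 205.8]), array([0.508 , 0.1728])), (0.63, array([292.2, 176.4]), array([0.5139, 0.225 ]))]
vice [(0.82, array([308., 159., 372., 204.]))] [(0.65, array([185. , 338.4]), array([ 0.5693, -0.1752]))]
vice_bed [] [(0.88, array([187.3, 324.7]), array([ 0.5699, -0.137 ]))]
```

```bash
python3 - <<'E'
import cv2,numpy as np
t=cv2.imread("pics/top0.png");s=cv2.imread("pics/scene0.png")
a=cv2.resize(t[180:270,140:240],None,fx=4,fy=4,interpolation=3)
b=cv2.resize(t[170:230,330:420],None,fx=4.4,fy=4.4,interpolation=3)
c=cv2.resize(s[230:345,110:240],None,fx=3,fy=3,interpolation=3)
o=np.zeros((600,800,3),np.uint8)
o[:360,:400]=a;o[:264,400:796]=b;o[264:600,405:795]=c[:336]
o[380:600,:290]=cv2.resize(t,(290,220))
cv2.imwrite("pics/v1.png",o)
E
```

```text
(no output)
```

View pics/v1.png

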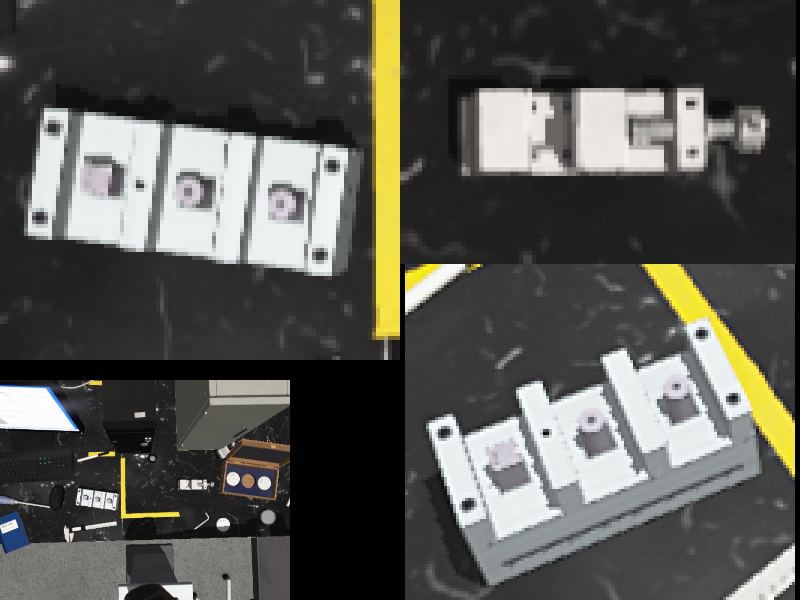

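```bash
python3 - <<'E'
from h import *
np.set_printoptions(precision=4,suppress=True)
p=ctrl.read_camera("top")
c=np.array([[43,108],[25,236],[335,275],[350,147]],float)/4+[140,180]-.4
W=np.array([at_z(p,(v,u),.074)[:2] for u,v in c])
L=np.array([[33,79],[-33,79],[-33,-79],[33,-79]])/1e3
Wc=W-W.mean(0);H=L.T@Wc;a=np.arctan2(H[0,1]-H[1,0],H[0,0]+H[1,1])
R=np.array([[np.cos(a),-np.sin(a)],[np.sin(a),np.cos(a)]])
print("block",W.mean(0),np.degrees(a),"res",(W-(L@R.T+W.mean(0)))*1e3)
print("bar pred",W.mean(0)+R@[0,.048],"from px",at_z(p,(180+176/4,140+100/4),.07)[:2])
for u,v in((478,88),(478,174),(705,90),(705,174)):
  print(at_z(p,(v/4.4+170,(u-400)/4.4+330),.043)[:2])
s=ctrl.get_state();print(s["eef_pos"],s["qpos"])
E
```

```text
block [0.52   0.2273] -8.565212608589064 res [[ 0.0654  0.2275]
 [ 0.1827  0.325 ]
 [-0.1234 -0.7286]
 [-0.1247  0.1761]]
bar pred [0.5272 0.2748] from px [0.5282 0.2725]
[ 0.5921 -0.1111]
[ 0.5502 -0.1098]
[ 0.5886 -0.2222]
[ 0.5475 -0.2207]
[ 0.249  -0.6274  0.2313] [-1.343   0.2863  1.5767  0.      1.2786 -0.15  ]
```

Call:
servo_tool(
  increments=[
    [1,0.6,0.8,0,0.6],
    [1,1.2,1.6,0,1.2],
    [1,1.8,2.4,0,1.8],
    [1,2.4,3.2,0,2.4],
    [1,3,4,0,3],
    [1,3.6,4.8,0,3.6],
    [1,4.2,5.6,0,4.2],
    [1,4.8,6.4,0,4.8],
    [1,5.4,7.2,0,5.4],
    [1,6,8,0,6],
  ],
)

```text
time: 1.98
eef_pos: [0.4899, -0.3056, 0.2317]
tcp_rot: [0.9, 0.437, 0.0, 0.0]
contact_force: [0.2, -1.1, 0.7]
opening: 1.003
```

Call:
servo_tool(
  increments=[
    [1,0.1,1,0,0.6],
    [1,0.2,2,0,1.2],
    [1,0.3,3,0,1.8],
    [1,0.4,4,0,2.4],
    [1,0.5,5,0,3],
    [1,0.6,6,0,3.6],
    [1,0.7,7,0,4.2],
    [1,0.8,8,0,4.8],
    [1,0.9,9,0,5.4],
    [1,1,10,0,6],
  ],
)

```text
time: 2.82
eef_pos: [0.5298, 0.0964, 0.2321]
tcp_rot: [0.755, 0.656, 0.001, 0.001]
contact_force: [0.9, -0.5, 0.4]
opening: 1.0
```

Call:
servo_tool(
  increments=[
    [1,0,1,0,0],
    [1,0,2,0,0],
    [1,0,3,0,0],
    [1,0,4,0,0],
    [1,0,4.5,0,0],
    [1,0,4.5,-0.3,0],
    [1,0,4.5,-0.5,0],
    [1,0,4.5,-0.5,0],
    [1,0,4.5,-0.5,0],
    [1,0,4.5,-0.5,0],
  ],
)

```text
time: 3.65
eef_pos: [0.53, 0.275, 0.2119]
tcp_rot: [0.756, 0.655, 0.0, 0.001]
contact_force: [0.4, -0.3, 0.8]
opening: 0.997
```

```bash
cat >> h.py <<'E'
def psi(s):
    q=s["tcp_rot"]; return np.degrees(2*np.arctan2(q[1],q[0]))-90
def outline(img,p,pts,fish,col=(0,255,0)):
    for X in pts:
        r,c=pix(p,X,fish); cv2.drawMarker(img,(int(round(c)),int(round(r))),col,cv2.MARKER_CROSS,5,1)
E
python3 - <<'E'
from h import *
np.set_printoptions(precision=4,suppress=True)
p=ctrl.read_camera("wrist");s=ctrl.get_state();print(s["eef_pos"],psi(s),p["K"][0,0],p["extrinsics"])
for q,z in(("test_bar",.04),("block",0),("block_slot",.048),("round_bar0",.04)):
    for a in ctrl.landmark_of(p,q)[:3]: print(q,round(a["conf"],2),a["centre"],at_z(p,a["centre"],z,True)[:2])
im=p["frame"][:,:,::-1].copy()
a=np.radians(-8.57);R=np.array([[np.cos(a),-np.sin(a)],[np.sin(a),np.cos(a)]]);C=np.array([.52,.2273])
for z,P in((.074,[(33,79),(-33,79),(33,-79),(-33,-79),(33,65),(-33,65),(33,31),(-33,31)]),(.070,[(7.5,55.5),(-7.5,55.5),(7.5,40.5),(-7.5,40.5)])):
    outline(im,p,[np.r_[C+R@(np.array(q)/1e3),z] for q in P],True)
outline(im,p,[s["eef_pos"]],True,(0,0,255))
cv2.imwrite("pics/v2.png",np.hstack([cv2.resize(im,(800,600))]))
E
```

```text
[0.5302 0.2751 0.2124] -8.172779610089123 325.19226210127806 [[ 0.9898 -0.1372 -0.0387  0.5404]
 [-0.1425 -0.949  -0.2812  0.346 ]
 [ 0.0018  0.2838 -0.9589  0.3547]
 [ 0.      0.      0.      1.    ]]
test_bar 0.67 [186.9, 278.0] [0.5264 0.2759]
test_bar 0.53 [232.0, 278.2] [0.5196 0.2287]
block 0.95 [219.5, 276.5] [0.5173 0.2292]
block_slot 0.76 [233.8, 272.7] [0.5143 0.2305]
round_bar0 0.75 [273.9, 274.3] [0.5082 0.1808]
round_bar0 0.56 [231.1, 278.7] [0.5203 0.2296]
```

View pics/v2.png

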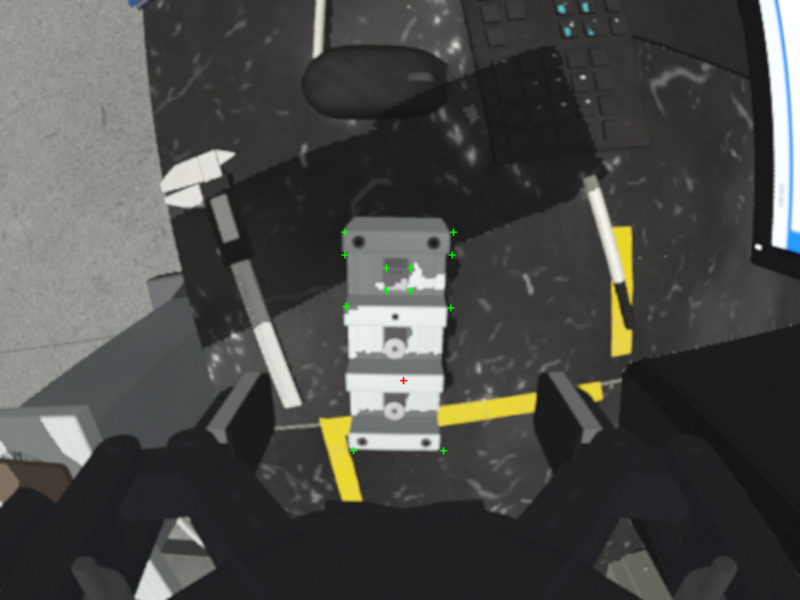

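Call:
servo_tool(
  increments=[
    [1,-0.09,-0.01,-0.5,-0.08],
    [1,-0.09,-0.01,-1,-0.08],
    [1,-0.09,-0.01,-1.5,-0.08],
    [1,-0.09,-0.01,-2,-0.08],
    [1,-0.09,-0.01,-2.5,-0.08],
    [1,-0.09,-0.01,-3,-0.08],
    [1,-0.09,-0.01,-3.4,-0.08],
    [1,-0.09,-0.01,-3.7,-0.08],
    [1,-0.09,-0.01,-3.9,-0.08],
    [1,-0.09,-0.01,-4,-0.08],
  ],
)

```text
time: 4.73
eef_pos: [0.5262, 0.2752, 0.0517]
tcp_rot: [0.758, 0.653, 0.0, 0.001]
contact_force: [0.8, -0.1, 0.8]
opening: 1.001
```

Call:
servo_tool(
  increments=[
    [0.6,0,0,0,0],
    [0.4,0,0,0,0],
    [0.3,0,0,0,0],
    [0.2,0,0,0,0],
    [0.1,0,0,0,0],
    [0,0,0,0,0],
    [0,0,0,0,0],
    [0,0,0,0,0],
    [0,0,0,0,0],
    [0,0,0,0,0],
  ],
  grip_force=40,
)

```text
time: 5.57
eef_pos: [0.5261, 0.2755, 0.0525]
tcp_rot: [0.758, 0.653, 0.0, 0.0]
contact_force: [-3.4, 0.2, 4.9]
opening: 0.163
```

Call:
servo_tool(
  increments=[
    [0,0,0,0.1,0],
    [0,0,0,0.3,0],
    [0,0,0,0.6,0],
    [0,0,0,0.9,0],
    [0,0,0,1.2,0],
    [0,0,0,1.5,0],
    [0,0,0,1.8,0],
    [0,0,0,2.1,0],
    [0,0,0,2.4,0],
    [0,0,0,2.5,0],
  ],
)

```text
time: 6.4
eef_pos: [0.5273, 0.2759, 0.1555]
tcp_rot: [0.758, 0.653, 0.002, 0.001]
contact_force: [0.8, -0.1, -0.5]
opening: 0.165
```

```bash
python3 - <<'E'
from h import *
p=ctrl.read_camera("wrist");s=ctrl.get_state();print(s["eef_pos"],s["opening"],s["contact_force"])
q=ctrl.read_camera("scene")
print([ (a["conf"],a["extent"]) for a in ctrl.masks_of(q,"test_bar")[:3]])
im=np.hstack([p["frame"][130:420,130:430],q["frame"][130:420,60:360]])[:,:,::-1]
cv2.imwrite("pics/v3.png",cv2.resize(im,None,fx=1.33,fy=1.33))
E
```

```text
[0.52743516 0.27593547 0.15546824] 0.1608931488894541 [ 0.56404039 -0.03198813  0.10242738]
[(0.45, [116.9, 249.5, 230.1, 335.6]), (0.29, [169.7, 280.3, 177.2, 292.1])]
```

View pics/v3.png

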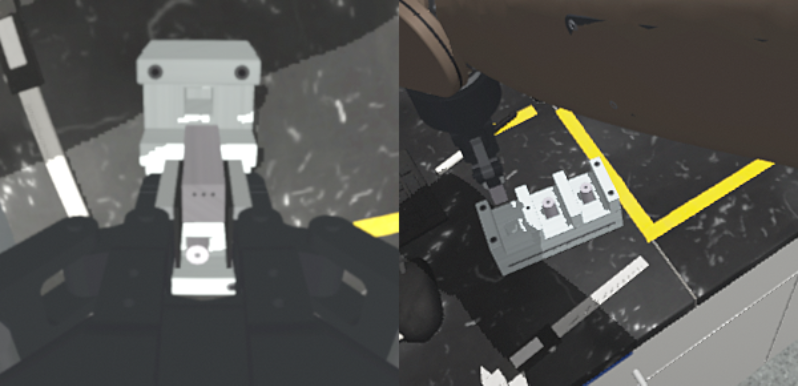

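Call:
servo_tool(
  increments=[
    [0,0,-0.5,0,0.2],
    [0,0,-1.2,0,0.4],
    [0,0,-2,0,0.6],
    [0,0,-2.8,0,0.8],
    [0,0,-3.6,0,1],
    [0,0,-4.4,0,1.2],
    [0,0,-5.2,0,1.38],
    [0,0,-5.8,0,1.38],
    [0,0,-6.15,0,1.38],
    [0,0,-6.15,0,1.38],
  ],
)

```text
time: 7.38
eef_pos: [0.5256, 0.027, 0.1518]
tcp_rot: [0.718, 0.696, -0.0, -0.0]
contact_force: [0.5, 0.4, -1.2]
opening: 0.163
```

Call:
servo_tool(
  increments=[
    [0,0,0,-0.4,0],
    [0,0,0,-0.8,0],
    [0,0,0,-1.2,0],
    [0,0,0,-1.6,0],
    [0,0,0,-2,0],
    [0,0,0,-2.4,0],
    [0,0,0,-2.6,0],
    [0,0,0,-2.7,0],
    [0,0,0,-2.74,0],
    [0,0,0,-2.76,0],
  ],
)

```text
time: 8.22
eef_pos: [0.5246, 0.0278, 0.0424]
tcp_rot: [0.718, 0.696, -0.002, -0.002]
contact_force: [-6.8, 0.7, 10.6]
opening: 0.163
```

Call:
servo_tool(
  increments=[
    [0,0,0,0.01,0],
    [0.25,0,0,0.01,0],
    [0.35,0,0,0.01,0],
    [0.5,0,0,0.01,0],
    [0.5,0,0,0.01,0],
    [0.5,0,0,0.3,0],
    [0.5,0,0,0.7,0],
    [0.5,0,0,1.1,0],
    [0.5,0,0,1.4,0],
    [0.5,0,0,1.4,0],
  ],
)

```text
time: 9.05
eef_pos: [0.5271, 0.0274, 0.1022]
tcp_rot: [0.718, 0.696, 0.0, 0.0]
contact_force: [0.1, 0.0, 0.9]
opening: 0.498
```

```bash
python3 - <<'E'
from h import *
np.set_printoptions(precision=4,suppress=True)
p=ctrl.read_camera("wrist");s=ctrl.get_state();print(s["time"],s["eef_pos"],psi(s),s["opening"],s["contact_force"])
for q,z in(("test_bar",.03),):
    for a in ctrl.landmark_of(p,q)[:3]: print(q,round(a["conf"],2),a["centre"],at_z(p,a["centre"],z,True)[:2])
print([ (a["conf"],a["extent"]) for a in ctrl.masks_of(p,"test_bar")[:3]])
for q,z in(("vice",.0),("vice_bed",.0166)):
    for a in ctrl.landmark_of(p,q)[:3]: print(q,round(a["conf"],2),a["centre"],at_z(p,a["centre"],z,True)[:2])
cv2.imwrite("pics/v4.png",p["frame"][:,:,::-1])
E
```

```text
9.1 [0.5261 0.0275 0.1005] -1.7930858435076829 0.5037775639359511 [0.3798 0.1382 0.3118]
test_bar 0.86 [216.6, 277.0] [0.5238 0.0294]
[(0.64, [268.5, 194.0, 292.2, 246.9])]
```

View pics/v4.png

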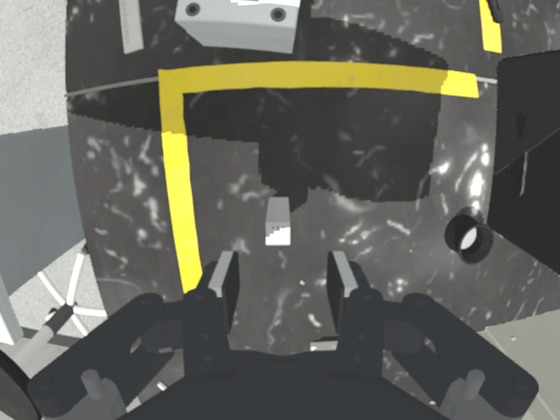

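Call:
servo_tool(
  increments=[
    [0,-0.4,0,0,0],
    [0,-0.9,0,0,0],
    [0,-0.92,0,0,0],
    [0,-0.92,0,0,0],
    [0,-0.92,0,0,0],
    [0,-0.92,0,-0.4,0],
    [0,-0.92,0,-0.8,0],
    [0,-0.92,0,-1.2,0],
    [0,-0.92,0,-1.35,0],
    [0,-0.92,0,-1.35,0],
  ],
)

```text
time: 10.13
eef_pos: [0.4863, 0.0279, 0.0417]
tcp_rot: [0.718, 0.696, -0.003, -0.004]
contact_force: [-0.3, 0.4, -0.4]
opening: 0.004
```

Call:
servo_tool(
  increments=[
    [0,0.1,0,0,0],
    [0,0.2,0,0,0],
    [0,0.3,0,0,0],
    [0,0.4,0,0,0],
    [0,0.5,0,0,0],
    [0,0.6,0,0,0],
    [0,0.7,0,0,0],
    [0,0.8,0,0,0],
    [0,0.85,0,0,0],
    [0,0.85,0,0,0],
  ],
)

```text
time: 10.97
eef_pos: [0.5208, 0.0279, 0.0418]
tcp_rot: [0.718, 0.696, -0.003, -0.004]
contact_force: [-0.3, -0.2, -0.0]
opening: -0.005
```

Call:
servo_tool(
  increments=[
    [0,0,0,0.3,0],
    [0,0,0,0.8,0],
    [0.5,0,0,1.4,0],
    [1,0,0,2,0],
    [1,0,0,2.5,0],
    [1,0.4,0,2.5,0],
    [1,0.9,0,2.5,0],
    [1,0.9,0,2.5,0],
    [1,0.9,0,2.5,0],
    [1,0.9,0,2.5,0],
  ],
)

```text
time: 11.8
eef_pos: [0.5559, 0.028, 0.1416]
tcp_rot: [0.718, 0.696, -0.004, -0.005]
contact_force: [-0.7, -0.6, -0.4]
opening: 1.003
```

```bash
python3 - <<'E'
from h import *
np.set_printoptions(precision=4,suppress=True)
p=ctrl.read_camera("wrist");s=ctrl.get_state();print(s["time"],s["eef_pos"],psi(s),s["opening"],s["contact_force"])
for q,z in(("test_bar",.0075),):
    for a in ctrl.landmark_of(p,q)[:3]: print(q,round(a["conf"],2),a["centre"],at_z(p,a["centre"],z,True)[:2])
print([ (a["conf"],a["extent"]) for a in ctrl.masks_of(p,"test_bar")[:3]])
cv2.imwrite("pics/v5.png",p["frame"][:,:,::-1])
E
```

```text
11.85 [0.5557 0.028  0.1414] -1.7924661956170667 1.0016904420619963 [-0.4195  0.1117 -0.0787]
test_bar 0.66 [195.4, 293.7] [0.5646 0.0292]
[(0.64, [257.0, 189.5, 333.2, 211.7])]
```

View pics/v5.png

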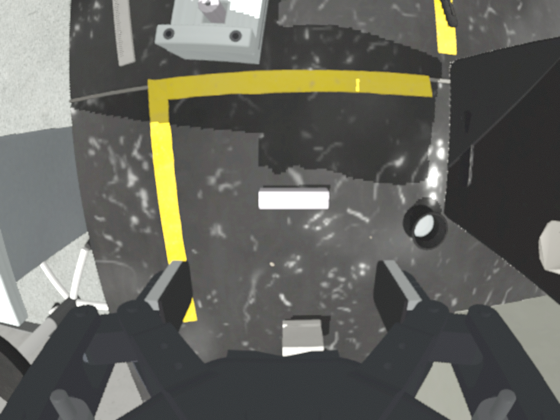

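```bash
python3 - <<'E'
from h import *
np.set_printoptions(precision=4,suppress=True)
p=ctrl.read_camera("wrist")
m=ctrl.masks_of(p,"test_bar")[0]["region"]
g=cv2.cvtColor(p["frame"],cv2.COLOR_RGB2GRAY);b=((g>150)*255).astype(np.uint8);b[:,:250]=0;b[:,340:]=0;b[:180]=0;b[225:]=0
for nm,M in(("mask",m.astype(np.uint8)),("thr",b)):
    r=cv2.minAreaRect(cv2.findNonZero(M));c=cv2.boxPoints(r);W=np.array([at_z(p,(v,u),.015,True)[:2] for u,v in c])
    e=[W[(i+1)%4]-W[i] for i in range(4)];L=max(e[:2],key=np.linalg.norm)
    print(nm,r,W.mean(0),[np.linalg.norm(x) for x in e[:2]],np.degrees(np.arctan2(L[1],L[0])))
E
```

```text
mask ((293.4999694824219, 197.99998474121094), (68.99998474121094, 19.999996185302734), 0.0) [0.5643 0.0288] [np.float64(0.017749768755048464), np.float64(0.058812540047482834)] -1.5825415562889567
thr ((296.2337341308594, 198.276123046875), (77.28534698486328, 37.300777435302734), 13.495734214782715) [0.5669 0.0283] [np.float64(0.032786836426942155), np.float64(0.0658312895344775)] -15.23049726085925
```

Call:
servo_tool(
  increments=[
    [0.8,0.2,0,-0.3,0],
    [0.8,0.21,0,-0.6,0],
    [0.8,0.21,0,-0.9,0],
    [0.8,0.21,0,-1.3,0],
    [0.8,0.21,0,-1.7,0],
    [0.8,0.21,0,-2.1,0],
    [0.8,0.21,0,-2.5,0],
    [0.8,0.21,0,-2.8,0],
    [0.8,0.21,0,-2.8,0],
    [0.8,0.21,0,-2.8,0],
  ],
)

```text
time: 12.88
eef_pos: [0.5635, 0.0281, 0.0284]
tcp_rot: [0.718, 0.696, -0.004, -0.006]
contact_force: [0.3, -0.6, -0.2]
opening: 0.798
```

```bash
python3 - <<'E'
from h import *
np.set_printoptions(precision=4,suppress=True)
p=ctrl.read_camera("wrist");s=ctrl.get_state();print(s["time"],s["eef_pos"],psi(s),s["opening"],s["contact_force"])
im=p["frame"][170:400,130:430,::-1]
cv2.imwrite("pics/v6.png",cv2.resize(im,None,fx=2.6,fy=2.6))
E
```

```text
12.9333 [0.5645 0.028  0.0295] -1.7948096592238585 0.8008599497712175 [-0.5588  0.2084  0.4696]
```

View pics/v6.png

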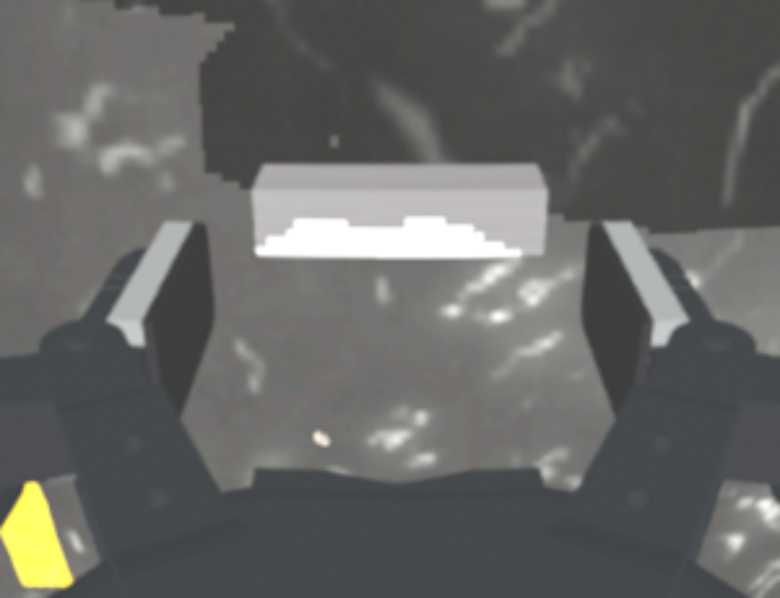

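Call:
servo_tool(
  increments=[
    [0.8,0,0,-0.2,0],
    [0.8,0,0,-0.4,0],
    [0.8,0,0,-0.55,0],
    [0.8,0,0,-0.65,0],
    [0.8,0,0,-0.7,0],
    [0.8,0,0,-0.72,0],
    [0.8,0,0,-0.74,0],
    [0.8,0,0,-0.76,0],
    [0.8,0,0,-0.78,0],
    [0.8,0,0,-0.78,0],
  ],
)

```text
time: 13.77
eef_pos: [0.5646, 0.0279, -0.0016]
tcp_rot: [0.718, 0.696, -0.004, -0.005]
contact_force: [0.3, 0.2, 0.0]
opening: 0.798
```

Call:
servo_tool(
  increments=[
    [0.75,0,0,0,0],
    [0.72,0,0,0,0],
    [0.69,0,0,0,0],
    [0.66,0,0,0,0],
    [0.5,0,0,0,0],
    [0.3,0,0,0,0],
    [0.3,0,0,0,0],
    [0.3,0,0,0,0],
    [0.3,0,0,0,0],
    [0.3,0,0,0,0],
  ],
  grip_force=40,
)

```text
time: 14.6
eef_pos: [0.565, 0.0279, -0.0011]
tcp_rot: [0.718, 0.696, -0.003, -0.004]
contact_force: [-1.0, 0.7, 5.3]
opening: 0.693
```

Call:
servo_tool(
  increments=[
    [0.3,0,0,0.2,0],
    [0.3,0,0,0.6,0],
    [0.3,0,0,1.2,0],
    [0.3,0,0,1.9,0],
    [0.3,0,-0.4,2.6,0],
    [0.3,0,-1.1,3.2,0],
    [0.3,0,-1.9,3.5,0],
    [0.3,0,-2.7,3.5,0],
    [0.3,0,-3.5,3.5,0],
    [0.3,0.1,-4.3,3.5,0],
  ],
)

```text
time: 15.43
eef_pos: [0.5682, -0.1452, 0.139]
tcp_rot: [0.718, 0.696, -0.003, -0.004]
contact_force: [-0.2, 0.6, -1.6]
opening: 0.688
```

Call:
servo_tool(
  increments=[
    [0.3,0,-0.2,0,0],
    [0.3,0,-0.4,0,0],
    [0.3,0,-0.4,0,0],
    [0.3,0,-0.4,0,0],
    [0.3,0,-0.4,0,0],
    [0.3,0,-0.4,0,0],
    [0.3,0,-0.4,0,0],
    [0.3,0,-0.4,0,0],
    [0.3,0,-0.4,0,0],
    [0.3,0,-0.4,0,0],
  ],
)

```text
time: 16.27
eef_pos: [0.5683, -0.1609, 0.139]
tcp_rot: [0.718, 0.696, -0.003, -0.004]
contact_force: [-0.3, 0.4, -1.1]
opening: 0.69
```

```bash
python3 - <<'E'
from h import *
np.set_printoptions(precision=4,suppress=True)
p=ctrl.read_camera("wrist");s=ctrl.get_state();print(s["time"],s["eef_pos"],psi(s),s["opening"],s["contact_force"])
np.savez("vice.npz",frame=p["frame"],K=p["K"],extrinsics=p["extrinsics"])
for q,z in(("vice",.0),("vice_bed",.0166),("test_bar",s["eef_pos"][2]+.008)):
    for a in ctrl.landmark_of(p,q)[:3]: print(q,round(a["conf"],2),a["centre"],at_z(p,a["centre"],z,True)[:2])
cv2.imwrite("pics/v7.png",cv2.resize(p["frame"][100:400,80:480,::-1],(800,600),interpolation=3))
E
```

```text
16.3167 [ 0.5682 -0.161   0.139 ] -1.7676271257758742 0.6920641814410372 [ 0.8997 -0.7009 -1.8053]
vice 0.72 [209.2, 285.3] [ 0.5693 -0.1736]
vice_bed 0.97 [166.9, 283.2] [ 0.5688 -0.1323]
test_bar 0.64 [272.2, 281.3] [ 0.5682 -0.1603]
```

View pics/v7.png

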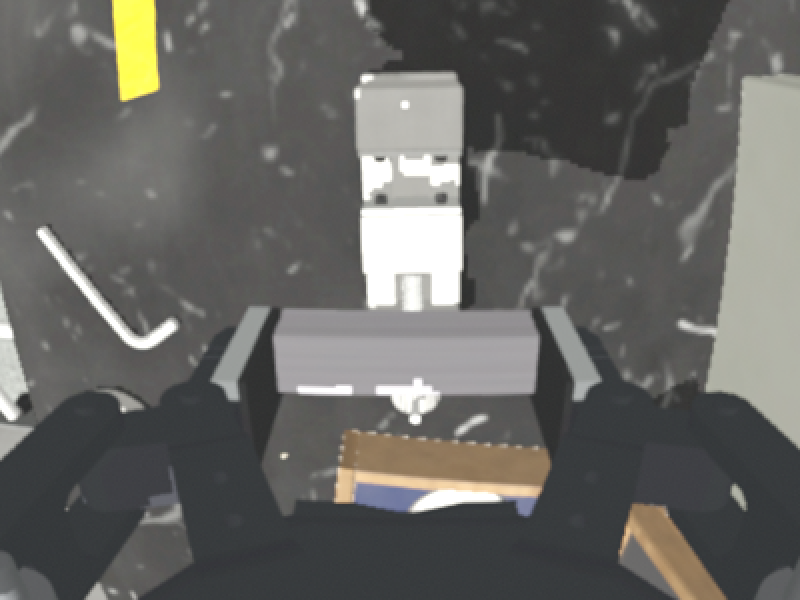

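```bash
python3 - <<'E'
from h import *
np.set_printoptions(precision=4,suppress=True)
p=np.load("vice.npz");p={k:p[k] for k in p}
f=lambda x,y,z:at_z(p,(100+y/2-.25,80+x/2-.25),z,True)[:2]
print("fixed L,R",f(357,153,.043),f(462,153,.043),"back top",f(357,87,.043),f(462,87,.043))
print("slide L,R",f(361,207,.042),f(463,207,.042),"rear",f(368,307,.042),f(460,307,.042))
# held bar: upper corners (far +y bottom edge?), lower top edge
z=.139-.0011*0+.0011+.015
print("bar top corners near",f(276,394,z),f(540,394,z),"mid",f(273,335,z),f(538,335,z))
print("bottom far edge",f(276,310,z-.015),f(538,310,z-.015))
E
```

```text
fixed L,R [ 0.5503 -0.1345] [ 0.5896 -0.1356] back top [ 0.5514 -0.1097] [ 0.5899 -0.1108]
slide L,R [ 0.5507 -0.1558] [ 0.5898 -0.1569] rear [ 0.5513 -0.1978] [ 0.5885 -0.1988]
bar top corners near [ 0.5386 -0.1687] [ 0.5995 -0.1702] mid [ 0.5398 -0.1533] [ 0.5982 -0.1547]
bottom far edge [ 0.5374 -0.154 ] [ 0.6009 -0.1557]
```

Call:
servo_tool(
  increments=[
    [0.3,0.02,0.2,-0.2,0],
    [0.3,0.04,0.4,-0.5,0],
    [0.3,0.04,0.4,-0.8,0],
    [0.3,0.04,0.4,-1.1,0],
    [0.3,0.04,0.4,-1.4,0],
    [0.3,0.04,0.4,-1.7,0],
    [0.3,0.04,0.4,-1.9,0],
    [0.3,0.04,0.4,-2,0],
    [0.3,0.04,0.4,-2,0],
    [0.3,0.04,0.4,-2,0],
  ],
)

```text
time: 17.3
eef_pos: [0.57, -0.1455, 0.059]
tcp_rot: [0.718, 0.696, -0.003, -0.004]
contact_force: [0.1, -0.2, -1.2]
opening: 0.688
```

```bash
python3 - <<'E'
from h import *
np.set_printoptions(precision=4,suppress=True)
p=ctrl.read_camera("wrist");s=ctrl.get_state();print(s["time"],s["eef_pos"],psi(s),s["opening"],s["contact_force"])
np.savez("vice2.npz",frame=p["frame"],K=p["K"],extrinsics=p["extrinsics"])
cv2.imwrite("pics/v8.png",cv2.resize(p["frame"][180:330,180:380,::-1],(800,600),interpolation=3))
E
```

```text
17.35 [ 0.5703 -0.1456  0.0595] -1.7935734037037179 0.6866752587500334 [-0.1472 -0.8945 -1.5037]
```

View pics/v8.png

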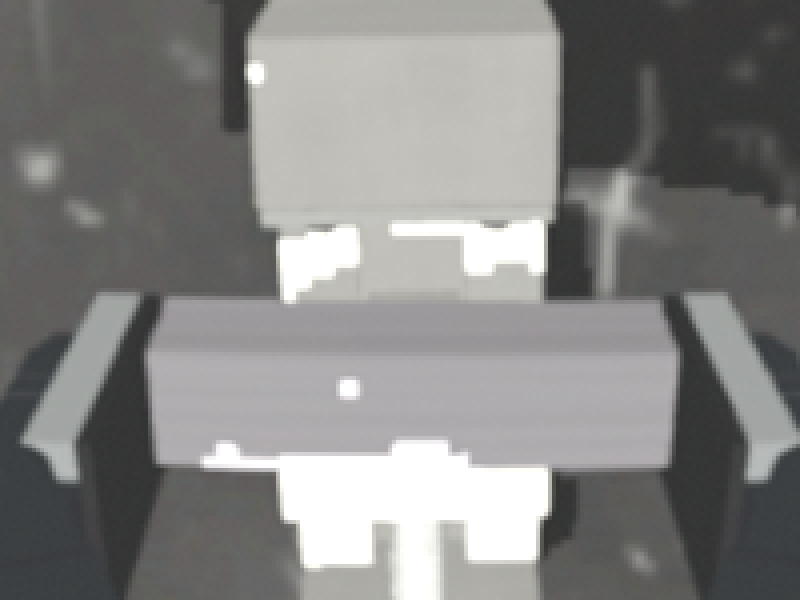

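```bash
python3 - <<'E'
from h import *
np.set_printoptions(precision=4,suppress=True)
p=np.load("vice2.npz");p={k:p[k] for k in p}
f=lambda x,y,z:at_z(p,(180+y/4-.4,180+x/4-.4),z,True)[:2]
for y in(205,222):print("fixed near",y,f(259,y,.043),f(553,y,.043))
print("far",f(247,33,.043),f(562,33,.043))
z=.0756
print("bar near",f(157,468,z),f(670,468,z),"far",f(147,349,z),f(680,349,z),"bottom far",f(162,298,z-.015),f(664,298,z-.015))
E
```

```text
fixed near 205 [ 0.5506 -0.1326] [ 0.589  -0.1337]
fixed near 222 [ 0.5504 -0.135 ] [ 0.5891 -0.1361]
far [ 0.5506 -0.1096] [ 0.5902 -0.1107]
bar near [ 0.541  -0.1528] [ 0.5999 -0.1543] far [ 0.5417 -0.1373] [ 0.6002 -0.1388] bottom far [ 0.5405 -0.1379] [ 0.601  -0.1395]
```

Call:
servo_tool(
  increments=[
    [0.3,-0.01,0,-0.15,0],
    [0.3,-0.01,0,-0.3,0],
    [0.3,-0.01,0,-0.42,0],
    [0.3,-0.01,0,-0.54,0],
    [0.3,-0.01,0,-0.66,0],
    [0.3,-0.01,0,-0.76,0],
    [0.3,-0.01,0,-0.85,0],
    [0.3,-0.01,0,-0.94,0],
    [0.3,-0.01,0,-1,0],
    [0.3,-0.01,0,-1.05,0],
  ],
)

```text
time: 18.18
eef_pos: [0.5699, -0.1455, 0.0172]
tcp_rot: [0.718, 0.696, -0.003, -0.004]
contact_force: [0.2, 0.1, -0.9]
opening: 0.689
```

Call:
servo_tool(
  increments=[
    [0.3,0,0,-0.01,0],
    [0.3,0,0,-0.02,0],
    [0.3,0,0,-0.03,0],
    [0.3,0,0,-0.03,0],
    [0.3,0,0,-0.04,0],
    [0.3,0,0,-0.04,0],
    [0.3,0,0,-0.05,0],
    [0.3,0,0,-0.05,0],
    [0.3,0,0,-0.05,0],
    [0.3,0,0,-0.05,0],
  ],
)

```text
time: 19.02
eef_pos: [0.57, -0.1456, 0.0156]
tcp_rot: [0.718, 0.696, -0.003, -0.004]
contact_force: [-1.6, 0.8, 2.7]
opening: 0.688
```

Call:
servo_tool(
  increments=[
    [0.7,0,0,0,0],
    [0.72,0,0,0,0],
    [0.75,0,0,0,0],
    [0.8,0,0,0,0],
    [0.85,0,0,0,0],
    [0.85,0,0,0,0],
    [0.85,0,0,0,0],
    [0.85,0,0,0.1,0],
    [0.85,0,0,0.3,0],
    [0.85,0,0,0.6,0],
  ],
)

```text
time: 19.85
eef_pos: [0.5692, -0.1453, 0.0394]
tcp_rot: [0.718, 0.696, -0.004, -0.005]
contact_force: [-0.4, 0.4, -0.3]
opening: 0.847
```

Call:
servo_tool(
  increments=[
    [0.9,0,0,0.3,0],
    [0.9,0,0,0.8,0],
    [1,0,0,1.4,0],
    [1,0,0,2,0],
    [1,0,-0.2,2.4,0],
    [1,0,-0.4,2.6,0],
    [1,0,-0.4,2.6,0],
    [1,0,-0.4,2.6,0],
    [1,0,-0.4,2.6,0],
    [1,0,-0.4,2.6,0],
  ],
)

```text
time: 20.68
eef_pos: [0.5682, -0.1606, 0.1416]
tcp_rot: [0.718, 0.696, -0.004, -0.006]
contact_force: [0.2, 0.4, -0.5]
opening: 1.0
```

```bash
python3 - <<'E'
from h import *
np.set_printoptions(precision=4,suppress=True)
p=ctrl.read_camera("wrist");s=ctrl.get_state();print(s["time"],s["eef_pos"],psi(s),s["opening"],s["contact_force"])
for q,z in(("vice_bed",.0166),("test_bar",.0241)):
    for a in ctrl.landmark_of(p,q)[:2]: print(q,round(a["conf"],2),a["centre"],at_z(p,a["centre"],z,True)[:2])
for a in ctrl.masks_of(p,"test_bar")[:1]: print(a["conf"],a["extent"])
t=ctrl.read_camera("scene")
im=np.hstack([cv2.resize(p["frame"][120:280,190:380],(475,400),interpolation=3),cv2.resize(t["frame"][130:226,290:386],(300,300),interpolation=3)if 0 else cv2.resize(t["frame"][140:220,300:380],(325,400),interpolation=3)[:, :325]])
cv2.imwrite("pics/v9.png",im[:,:,::-1])
E
```

```text
20.7333 [ 0.5683 -0.1606  0.1416] -1.7892969461156554 1.0034301009574473 [-0.1149  0.9857 -0.2969]
vice_bed 0.84 [165.3, 285.4] [ 0.5701 -0.1309]
test_bar 0.85 [182.5, 285.2] [ 0.5696 -0.1439]
0.59 [248.8, 173.2, 326.0, 200.1]
```

View pics/v9.png

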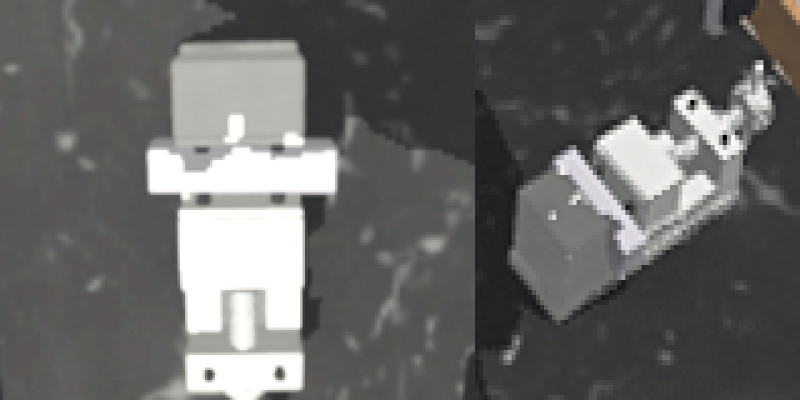

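```bash
python3 - <<'E'
from plant import ctrl
print(ctrl.sign_off(), ctrl.get_state()["time"])
E
```

```text
the job is handed in; nothing more can be done
the job is handed in; nothing more can be done
```

The test bar is lying in the open vice, let go, and I handed the job in at about 21 s of the 58 s allowed. The hand-in reports no verdict.

- **What I did:** I lifted the bar upright out of the +y end well and stood it on the bench. I tipped it over with the closed fingers, so it lay let go for about two seconds. I then gripped it by its two ends and lowered it between the jaws until it touched the guideways with light contact, about 3–4 N. I released it and backed off about 120 mm.
- **Last checks:**
  - The bar lies square across the jaws, and its ends stick out about equally: its middle is about 0.5 mm from the vice's centre line.
  - The tool height at touchdown puts the bar's centre at about 24 mm, where 24.1 mm is wanted.
  - The gripper was clear of everything.
- **Uncertain:**
  - The camera estimates of the fixed jaw's face disagreed by up to 5 mm (y from about −0.131 to −0.136). The bar still went in without touching the jaws.
  - I did not look at the round bars again at the end. They were standing in their wells after the lift, and I did not go near the block after that.

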